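# Shaft collar held on the set-screw flat

## Robot

A 6-joint arm with a two-finger parallel gripper is mounted at the origin on the work surface; the furniture and walls round the work are solid. World frame = base frame: x ahead of the robot, y to its left, z up, the work surface at z = 0. Lengths are in mm, angles in rad, forces in N, time in s.
With the tool pointing down it reaches from about 350 to 775 mm from the base axis. Payload 7.3 kg.
Tool frame: the origin (TCP) lies midway between the tips of the shut fingers; the grasp point (between the pads) lies 19 mm behind it (grasp_offset is the z of the grasp point in the tool frame, in mm); z points along the fingers, y is the direction in which the jaws open and shut (so a half turn about z gives the same grasp; the last joint's range is limited). The gripper opens to 92 mm and grips with 3 to 60 N. Pads are 19 mm wide; open, the fingers measure 130 mm over their backs; the gripper's body (75 mm by 190 mm) begins 47 mm behind the grasp point.
Start: joints at [1.085, 0.342, 1.524, -0, 1.275, -0.146], TCP at [174.969, 495.009, 196.141] pointing down, gripper open.
Joint ranges: [-2.53, 2.53], [-0.77, 2.02], [0.04, 2.7], [-1, 4.14], [0.28, 2.66], [-3.11, 3.11]. Speed limits (rad/s): [2.57, 2.57, 3.14, 3.14, 3.14, 3.14].

## Interface

Orientations are given as [roll, pitch, yaw] about the fixed x, y, z axes, in that order (R = Rz(yaw) Ry(pitch) Rx(roll)).
In Python, from plant import get_obs, capture, camera_model, close_job, boxes_of, regions_of, place_of, grasp_offset gives the robot as it stands. The module is installed in compiled form; this text tells all that it offers.
- The arm moves only by the tool send_rows, never from a script. Its argument "targets" is a list that holds one entry, the list of rows, each a list of 7 numbers: the turn, a rotation vector about the tool's x, y, z in degrees, then the shift along the tool's x, y, z in mm, then the closure, from -1 (fully open) to 1 (shut). A call has 1 to 5 rows; each row is the pose to reach, as a shift and turn from the pose commanded when the call began, along the tool's axes at that moment; what a row does not reach only later rows make up. A row lasts 1/12 s, in which the tool goes at most 41.7 mm and 7.16 degrees, less where a joint would pass 70% of its speed; a pose out of reach is approached as far as the arm can. A call with a gripper value outside its range is refused whole. The fingers move at their own pace and stop on an object; the grip force is fixed at half the most. Time passes only in rows, so rows that repeat a pose let the fingers close. It gives the time, the measured TCP pose, the force and the opening at its end, in the units of the state.
- get_obs(): the state, without advancing time (a new reading comes with each control period).
- capture(name): name is "scene" or "top" or "wrist"; returns the picture (480x640x3 uint8, red, green, blue); there is no depth.
- camera_model(name): a dict with "K" (3x3 intrinsics, pixels), "world_to_cam" (4x4, takes a point from world to camera coordinates). Camera axes: x right, y up, looking along -z (the intrinsics and any distortion apply to the point x, -y, -z); pixel columns grow to the right and rows downward; lengths in mm; the calibration is good to about 2 mm. A picture is of the moment at which its call begins: read the wrist's pose just before it. camera_model takes no time and is no camera call; for the wrist camera it gives the pose at the moment of the call.
- close_job(): hands the job in, once; it reports no verdict.
Trained networks look in the newest picture that a camera, given by its name, has taken for a name from the list of things; names that differ only in an ending like _2 or _b are one class to them, and where a whole thing is asked for, a point or a joint stands for the part that bears it (a point fixed in the world has none). Each returns a list of dicts, best first, with "conf" (0 to 1); they miss things now and then, are a little off and sometimes report something else, mostly with a low value. They report only what shows in the picture. A call takes as long as a camera call.
- boxes_of(label, camera): "location" ([row, column] in pixels, amid what is visible of it).
- regions_of(label, camera): "region" (480x640 bool, what is visible of it) and "location" ([row, column] in pixels, amid what is visible of it).
- place_of(label, camera): "location" ([row, column] in pixels: a listed point, or the origin of a listed thing).
The state is a dict: "time": time; "joint_positions": joint angles; "dq": joint speeds; "tau": joint torques, N m; "tool_pos": TCP position; "tcp_rot": TCP orientation; "contact_force": force on the tool from outside, world axes, zero at the start; "moment": the same for the moment, N m; "grip_width": finger opening in mm.
Only numpy, scipy, OpenCV 4.12 (cv2) and the standard library are available. Lean on these libraries where they do the work, as an engineer would, in place of code of your own. Each camera call takes 0.05 s, during which the arm holds its last target.

## Task

Get the bench spindle ready for its collar to be screwed tight: on the drive panel press the wide mushroom stop key fully down and let it up, then the square brake-release key, one at a time, and never the round ringed start key between them. Then turn the upright shaft by its bare end until its flat faces the same way as the collar's set screw, let go of the shaft, grip the collar by its sides and slide it straight up until its top face is level with the end of the shaft, so that the screw sits on the flat; finish while still holding it there. Leave the hex key where it lies.

Things in the scene. Friction and masses are not known exactly. Their poses are not given: they have to be found in the camera images.
- unit: bench spindle unit, fixed: square 140 mm steel base plate, round finned 98 mm housing up to 62 mm high, narrowing to a 76 mm wide shoulder at height 70 mm, then a boss 33 mm across up to height 85 mm. Origin at the centre of its underside, on the table top, directly under the upright shaft axis; z up. Its -x axis (front) is the way the collar's set screw points
- shaft (a joint): angle of the upright steel shaft about its vertical axis, rad, growing anticlockwise seen from above; it turns both ways with slight friction (0.08 N m) and stays where left. At 0 its flat faces the unit's front (-x), the way the set screw points; at q the flat is turned by q from there. See shaft_end for its shape
- shaft_end (a point): centre of the shaft's top end, on its axis, 131 mm above the table; the flat faces its -x, turning with the shaft. The bare end, height 103 to 131 mm, is D-shaped, 24 mm across with one flat 7 mm from the axis, 19 mm wide: 19 mm from flat to back. Fingers closed on flat and back line up with it and turn it
- collar (a joint): how far the collar is slid up the shaft, m: 0 as it lies on the boss (underside at height 85 mm, top at 103 mm), 0.028 when its top is level with the shaft's end; it can go to 0.042. It slides lightly and drops back if let go; a tongue at the back keeps it from turning
- collar_mid (a point): centre of the collar on the shaft axis: a dark steel ring 46 mm across, 18 mm high, bore 25 mm, about 0.15 kg. A 9 mm set screw stands out of its rim at the unit's front, to 32 mm from the axis, and a tongue is at the back, so it is gripped at the two other sides (along the unit's y axis)
- panel: drive panel, fixed: grey box 90 mm (x) by 180 mm (y) with three spring keys in a row along its y axis; top plate at height 50 mm. Origin at the centre of its underside, on the table top
- stop_key_top (a point): top of the stop key, a grey mushroom 40 mm across whose top stands 21 mm above the panel's top plate, 58 mm from the panel's centre on its +y side
- stop_key (a joint): travel of the stop key, m: 0 up, 0.006 fully down; the spring needs about 1.2 N to start and 5 N at the bottom
- brake_key_top (a point): top of the brake-release key, a black square 24 mm key whose top stands 18 mm above the top plate, 58 mm from the panel's centre on its -y side
- brake_key (a joint): travel of the brake-release key, m: 0 up, 0.006 fully down; same spring
- start_key_top (a point): top of the start key, round, 24 mm across, 10 mm above the top plate, inside a 42 mm ring in the panel's middle: never to be pressed
- start_key (a joint): travel of the start key, m: 0 up, 0.006 fully down
- hex_key: loose L-shaped black hexagon key, 89 by 34 mm, 8 mm thick, lying on the table between the unit and the panel; origin at the middle of its underside

How it is judged (in metres and radians):
On the way, in this order (a step that is already met when the one before it is completed fails the run):
1. the stop key is pressed fully down (value of joint stop_key above 0.0045 m and value of joint brake_key below 0.002 m), for 0.05 s.
2. the stop key is up again and the brake-release key is pressed fully down (value of joint brake_key above 0.0045 m and value of joint stop_key below 0.002 m), for 0.05 s.
3. the shaft is turned so that its flat faces the way the set screw points, the collar still down (value of joint shaft between -0.17 and 0.17 rad and value of joint collar below 0.008 m), for 0.3 s.
At the end, for the whole second after the job is handed in: The fingers hold the collar still (more than 2 N of contact) with its top level with the shaft's end within 4 mm, the shaft's flat faces the set screw within 0.17 rad, and both keys are up again (value of joint shaft between -0.17 and 0.17 rad and value of joint collar between 0.024 and 0.032 m and velocity of joint collar between -0.01 and 0.01 m/s and contact force between the fingers and collar above 2 N and value of joint each of stop_key, brake_key below 0.002 m); the arm keeps its last pose, push and grip.
It fails at once if the start key is pressed (value of joint start_key above 0.002 m).
It fails at once if the stop and brake-release keys are down together (value of joint each of stop_key, brake_key above 0.003 m).
It fails at once if the hex key is moved by more than 30 mm (distance of hex_key from where it was at the start of the episode above 0.03 m).
It also fails if it takes over 54 s, if anything falls off the work surface, if the arm or the gripper's body presses on something with over 40 N, if the wrist force passes 120 N, or if a joint passes its speed limit or range.

## Working session

There is one attempt and no reset: what is moved stays moved. The work goes in short steps, Python scripts to look and compute and a tool call to move; the robot and the scene stay as the last step left them, time stands still between calls to the robot, and variables do not carry over. Pictures are saved under pics/ and viewed, and the job is handed in when it is done.

Besides the shell and the picture viewer there is one more tool, called after "Request:" as name(argument=value, ...), one argument or row to a line, values as JSON. send_rows: Moves the arm, as the interface text tells. Its arguments: {"type":"object","properties":{"targets":{"type":"array","items":{"type":"array","items":{"type":"array","items":{"type":"number"}}}}},"required":["targets"]}

```bash
mkdir -p pics; cat > h.py <<'E'
import numpy as np, cv2
from plant import *
def snap(cam,fn):
    im=capture(cam); cv2.imwrite('pics/'+fn,im[:,:,::-1]); return im
def ray(cam,rc):
    m=camera_model(cam);K=np.array(m['K'],float);T=np.array(m['world_to_cam'],float)
    d=np.linalg.inv(K)@np.array([rc[1],rc[0],1.]); d=np.array([d[0],-d[1],-d[2]])
    R=T[:3,:3]; o=-R.T@T[:3,3]; return o,R.T@d
def atz(cam,rc,z):
    o,d=ray(cam,rc); return o+d*(z-o[2])/d[2]
def proj(cam,p):
    m=camera_model(cam);K=np.array(m['K'],float);T=np.array(m['world_to_cam'],float)
    q=T[:3,:3]@np.array(p,float)+T[:3,3]; q=np.array([q[0],-q[1],-q[2]]); u=K@q; return u[1]/u[2],u[0]/u[2]
E
python3 - <<'E'
from h import *
np.set_printoptions(precision=2,suppress=True)
print(get_obs(),grasp_offset, {k:v for k,v in camera_model('top').items()})
zs=dict(unit=0,shaft_end=131,collar_mid=94,panel=0,stop_key_top=71,brake_key_top=68,start_key_top=60,hex_key=0)
for c in ['top','scene']:
    snap(c,c+'0.png')
    for n,z in zs.items():
        for r in place_of(n,c)[:2]:
            print(c,n,round(r['conf'],2),np.array(r['location']),atz(c,r['location'],z))
E
```

```text
{'time': 0.0, 'joint_positions': array([ 1.08,  0.34,  1.53, -0.  ,  1.28, -0.15]), 'dq': array([-0.,  0., -0., -0., -0., -0.]), 'tau': array([  0.  , -43.12, -24.42,   0.07,   0.06,  -0.  ]), 'tool_pos': array([174.75, 494.57, 195.43]), 'tcp_rot': array([-3.14, -0.  ,  2.8 ]), 'contact_force': array([ 1.07,  0.22, -0.37]), 'moment': array([-0.,  0.,  0.]), 'grip_width': 92.13752293272239} -18.8 {'K': array([[528.9 ,   0.  , 323.51],
       [  0.  , 528.9 , 246.17],
       [  0.  ,   0.  ,   1.  ]]), 'world_to_cam': array([[   0.01,   -1.  ,   -0.02,   38.41],
       [   0.99,    0.01,    0.16, -551.92],
       [  -0.16,   -0.02,    0.99, -917.91],
       [   0.  ,    0.  ,    0.  ,    1.  ]])}
top unit 0.7 [242.5 251.5] [565.19 183.12   0.  ]
top unit 0.53 [269.9 470.4] [ 516.08 -232.8     0.  ]
top collar_mid 0.84 [234.2 241.5] [563.5  186.01  94.  ]
top panel 0.97 [268.5 430.5] [ 518.06 -157.88    0.  ]
top panel 0.29 [280.2 349.7] [494.43  -5.37   0.  ]
top stop_key_top 0.57 [264.9 401.4] [515.08 -94.12  71.  ]
top brake_key_top 0.71 [269.3 472.6] [ 508.79 -219.22   68.  ]
top start_key_top 0.51 [269.1 436.3] [ 509.56 -157.21   60.  ]
top hex_key 0.61 [279.4 350.8] [495.97  -7.44   0.  ]
scene unit 0.64 [243.7 276.5] [566.16 179.61   0.  ]
scene shaft_end 0.63 [193.6 277.8] [571.29 177.72 131.  ]
scene shaft_end 0.19 [329.5 356.6] [ 408.71 -258.29  131.  ]
scene collar_mid 0.62 [303.2 363.6] [ 494.21 -185.97   94.  ]
scene collar_mid 0.6 [207.8 274.8] [566.51 183.71  94.  ]
scene panel 0.85 [328.3 353.2] [ 511.21 -148.01    0.  ]
scene stop_key_top 0.75 [282.7 339.4] [520.18 -93.01  71.  ]
scene brake_key_top 0.74 [320.9 386.8] [ 516.41 -223.99   68.  ]
scene start_key_top 0.54 [306.9 364.1] [ 518.07 -165.01   60.  ]
scene start_key_top 0.45 [193.5 278.1] [649.27 287.57  60.  ]
scene hex_key 0.53 [295.3 305.6] [501.22 -14.     0.  ]
```

View pics/top0.png

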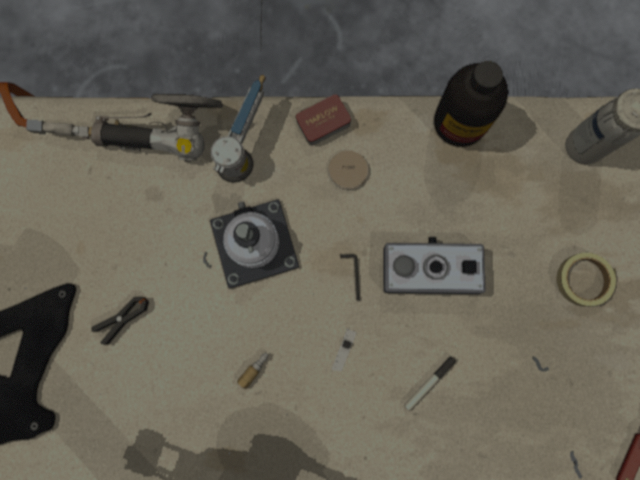

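View pics/scene0.png

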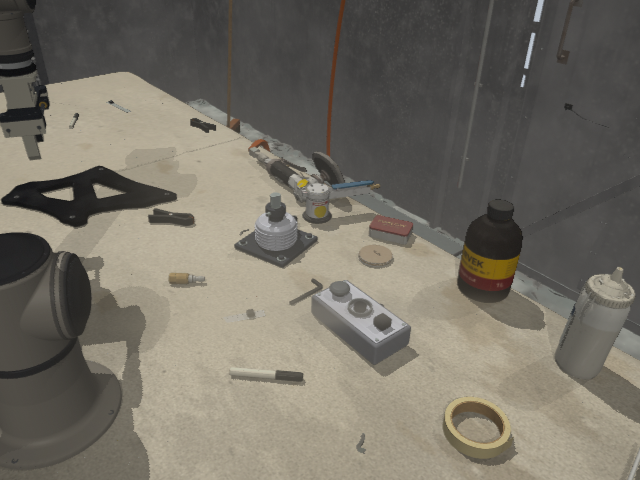

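```bash
python3 - <<'E'
from h import *
a=cv2.imread('pics/top0.png')
x=cv2.resize(a[175:305,180:310],(600,600),interpolation=cv2.INTER_CUBIC)
cv2.imwrite('pics/top0c.png',x)
x=cv2.resize(a[210:330,370:520],(750,600),interpolation=cv2.INTER_CUBIC)
cv2.imwrite('pics/top0p.png',x)
E
```

```text
(no output)
```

View pics/top0c.png

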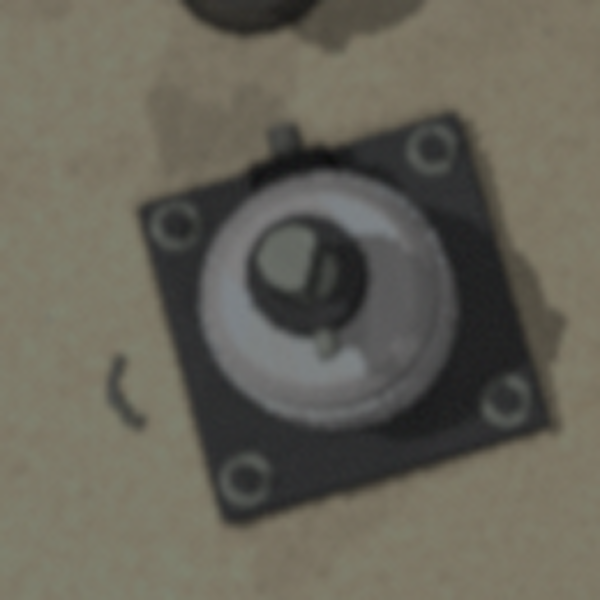

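View pics/top0p.png

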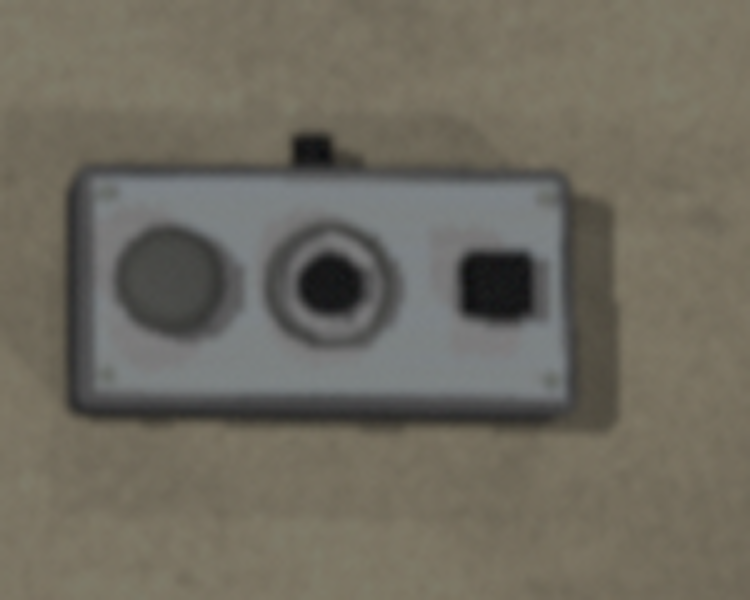

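The top view shows the unit at about (col 245, row 235) with its screw pointing down and slightly right. The flat faces right-down, so q is roughly +50°. The panel keys are at about cols 404, 436 and 469, row 266. Next I work out the positions and the first move.

```bash
cat >> h.py <<'E'
from scipy.spatial.transform import Rotation as Ro
def plan(p,yaw_deg):
    o=get_obs(); R=Ro.from_euler('xyz',o['tcp_rot']); 
    Rt=Ro.from_euler('xyz',[np.pi,0,np.radians(yaw_deg)])
    print('t',round(o['time'],2),'pos',np.round(o['tool_pos'],1),'yaw',np.round(np.degrees(o['tcp_rot']),1),'turn',np.round(np.degrees((R.inv()*Rt).as_rotvec()),1),'shift',np.round(R.inv().apply(np.array(p)-o['tool_pos']),1),'w',round(o['grip_width'],1),'F',np.round(o['contact_force'],1))
E
python3 - <<'E'
from h import *
for n,rc,z in [('stop',(266,404),71),('brake',(267,469.4),68),('start',(266.6,436),60)]: print(n,atz('top',rc,z))
plan((517,-100,150),90)
E
```

```text
stop [513.17089351 -98.65638509  71.        ]
brake [ 512.81561886 -213.75731117   68.        ]
start [ 514.03094236 -156.78838821   60.        ]
t 0.9 pos [175.  495.  196.1] yaw [180.    0.  160.5] turn [ 0.  -0.  70.5] shift [-520.8 -447.    46.1] w 91.8 F [-0.3 -1.   0.3]
```

Request:
send_rows(
  targets=[
    [[0,0,35,-150,-130,0,1],[0,0,35,-150,-130,0,1],[0,0,35,-150,-130,0,1],[0,0,35,-150,-130,0,1],[0,0,35,-150,-130,0,1]],
  ],
)

```text
time: 1.32
tool_pos: [273.7, 320.1, 196.2]
tcp_rot: [3.141, 0.001, 2.185]
contact_force: [1.1, 1.1, -1.5]
grip_width: 63.0
```

```bash
python3 -c "
from h import *
plan((514,-98,150),90)"
```

```text
t 1.32 pos [273.7 320.1 196.2] yaw [180.    0.  125.2] turn [ 0.   0.  35.2] shift [-480.1  -44.4   46.5] w 63.0 F [ 1.1  1.1 -1.5]
```

Request:
send_rows(
  targets=[
    [[0,0,35,-200,-20,20,1],[0,0,35,-200,-20,20,1],[0,0,35,-200,-20,20,1],[0,0,35,-200,-20,20,1],[0,0,35,-200,-20,20,1]],
  ],
)

```text
time: 1.73
tool_pos: [373.9, 145.8, 176.2]
tcp_rot: [3.141, 0.0, 1.573]
contact_force: [0.8, 0.1, 0.8]
grip_width: 30.0
```

```bash
python3 -c "
from h import *
plan((514,-98,130),90)"
```

```text
t 1.73 pos [373.9 145.8 176.2] yaw [179.9   0.   90.1] turn [0.1 0.  0.1] shift [-244.1  139.5   46.3] w 30.0 F [0.8 0.1 0.8]
```

Request:
send_rows(
  targets=[
    [[0,0,0,-180,100,20,1],[0,0,0,-180,100,20,1],[0,0,0,-180,100,20,1],[0,0,0,-180,100,20,1],[0,0,0,-180,100,20,1]],
  ],
)

```text
time: 2.15
tool_pos: [475.5, -33.3, 156.1]
tcp_rot: [3.141, 0.0, 1.58]
contact_force: [0.5, 0.3, 0.4]
grip_width: 0.7
```

```bash
python3 - <<'E'
from h import *
plan((514,-98,100),90)
snap('wrist','w1.png')
for n,z in [('stop_key_top',71),('brake_key_top',68),('start_key_top',60)]:
    for r in place_of(n,'wrist')[:2]: print(n,round(r['conf'],2),np.array(r['location']),atz('wrist',r['location'],z))
E
```

```text
t 2.15 pos [475.5 -33.3 156.1] yaw [180.    0.   90.5] turn [0.  0.  0.5] shift [-65.1  37.9  56.1] w 0.7 F [0.5 0.3 0.4]
stop_key_top 0.54 [304.3 369.5] [ 516.30949891 -103.12158282   71.        ]
```

View pics/w1.png

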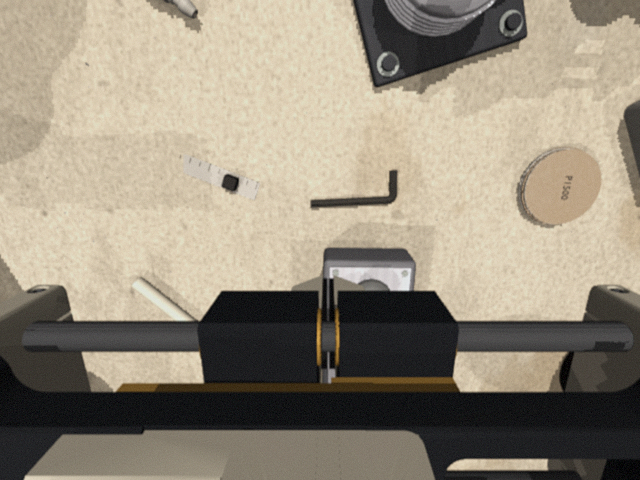

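The wrist view shows the panel's near end and part of the stop key at about (373, 285). That agrees with the top-camera estimate of (515, -99).

Request:
send_rows(
  targets=[
    [[0,0,0.5,-33,20,10,1],[0,0,0.5,-65,38,40,1],[0,0,0.5,-65,38,70,1],[0,0,0.5,-65,38,76,1],[0,0,0.5,-65,38,76,1]],
  ],
)

```text
time: 2.77
tool_pos: [511.1, -93.8, 78.4]
tcp_rot: [-3.136, -0.002, 1.572]
contact_force: [0.4, -0.5, -0.1]
grip_width: 0.7
```

```bash
python3 -c "
from h import *
plan((514,-98,64),90)"
```

```text
t 2.77 pos [511.1 -93.8  78.4] yaw [-1.797e+02 -1.000e-01  9.010e+01] turn [-0.3 -0.1  0.1] shift [-4.3  3.  14.3] w 0.7 F [ 0.4 -0.5 -0.1]
```

Request:
send_rows(
  targets=[
    [[0,0,0,-4,3,3,1],[0,0,0,-4,3,6,1],[0,0,0,-4,3,9,1],[0,0,0,-4,3,11,1],[0,0,0,-4,3,12,1]],
  ],
)

```text
time: 3.18
tool_pos: [516.4, -99.3, 68.6]
tcp_rot: [3.141, 0.0, 1.572]
contact_force: [-0.3, 1.1, 0.1]
grip_width: 0.4
```

Request:
send_rows(
  targets=[
    [[0,0,0,0,0,0,1],[0,0,0,0,0,1,1],[0,0,0,0,0,1,1]],
  ],
)

```text
time: 3.43
tool_pos: [516.3, -99.6, 67.2]
tcp_rot: [3.141, -0.0, 1.571]
contact_force: [0.3, 0.1, -0.7]
grip_width: 0.6
```

```bash
python3 - <<'E'
from h import *
a=snap('scene','s2.png'); x=cv2.resize(a[180:380,220:470],(750,600),interpolation=cv2.INTER_CUBIC); cv2.imwrite('pics/s2c.png',x[:,:,::-1])
plan((514,-98,64),90)
E
```

```text
t 3.48 pos [516.3 -99.6  67.2] yaw [180.  -0.  90.] turn [ 0. -0.  0.] shift [ 1.6 -2.3  3.2] w 0.5 F [-0.6  0.6  0.6]
```

View pics/s2c.png

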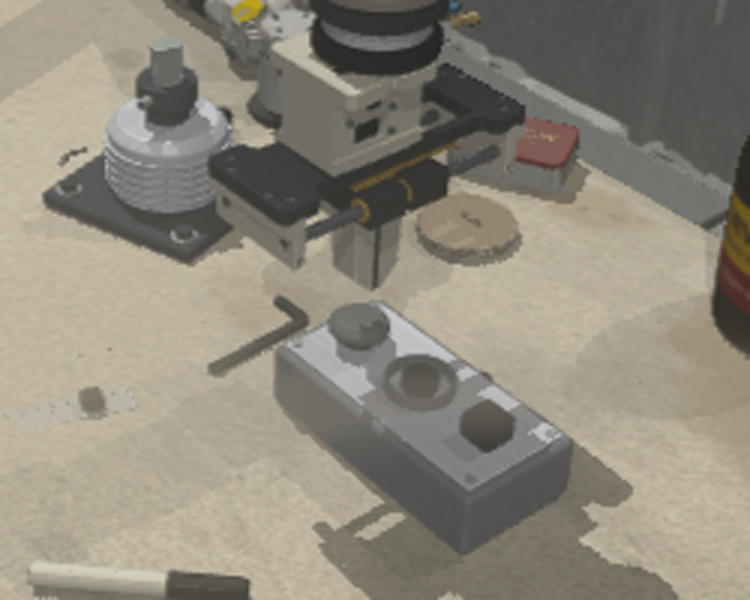

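```bash
python3 - <<'E'
from h import *
o=get_obs(); p=o['tool_pos']; print(o['time'],p,proj('scene',p),proj('top',p))
print(proj('scene',(514,-98,71)),proj('scene',(513,-214,68)))
a=snap('top','t2.png'); cv2.imwrite('pics/t2c.png',cv2.resize(a[170:330,340:540],(750,600),interpolation=cv2.INTER_CUBIC)[:,:,::-1])
snap('scene','s3.png')
E
```

```text
3.4833 [516.2994476  -99.64079497  67.16973124] (np.float64(286.7510120242934), np.float64(340.05745869017784)) (np.float64(264.5237076644269), np.float64(404.25258764143945))
(np.float64(285.16543832545494), np.float64(338.6572173361099)) (np.float64(318.68987894318445), np.float64(381.37345386178674))
```

View pics/s3.png

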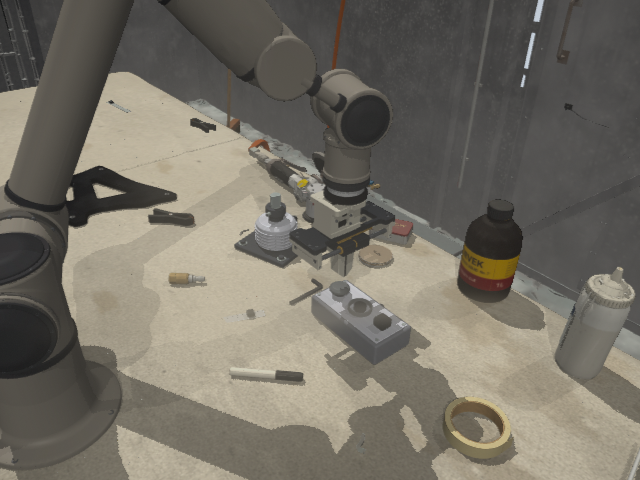

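View pics/t2c.png

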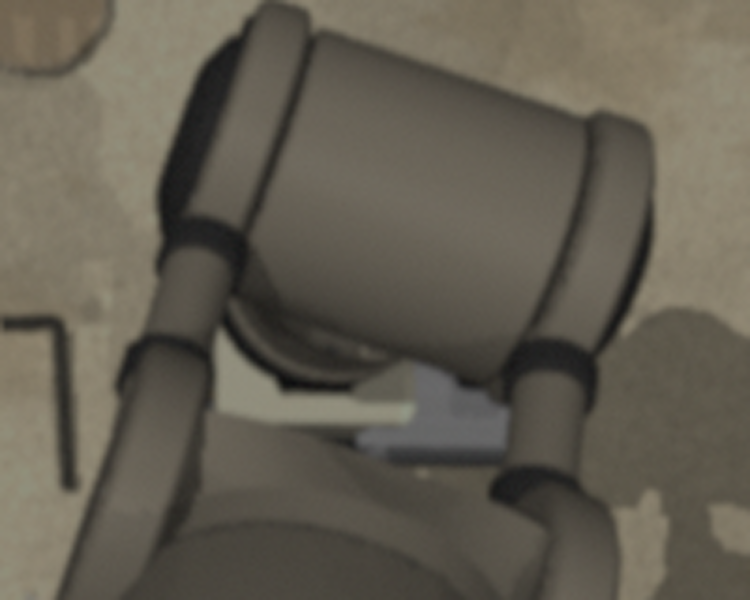

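```bash
python3 - <<'E'
from h import *
a=cv2.imread('pics/s3.png'); cv2.imwrite('pics/s3c.png',cv2.resize(a[220:310,290:410],(800,600),interpolation=cv2.INTER_CUBIC))
for z in (67,75,85,95): print(z,atz('scene',(275.3,345),z))
print(ray('scene',(275,345))[0])
for z in (67,80,90): print(proj('scene',(516,-99,z)))
E
```

```text
67 [548.16626271 -77.63127137  67.        ]
75 [540.63565172 -85.59260286  75.        ]
85 [531.22238799 -95.54426723  85.        ]
95 [ 521.80912425 -105.4959316    95.        ]
[ -55.93051967 -716.27994777  708.75061843]
(np.float64(286.71659676797407), np.float64(339.71230195438255))
(np.float64(281.2151226516137), np.float64(340.01161172543414))
(np.float64(276.9324457368424), np.float64(340.2446123757572))
```

View pics/s3c.png

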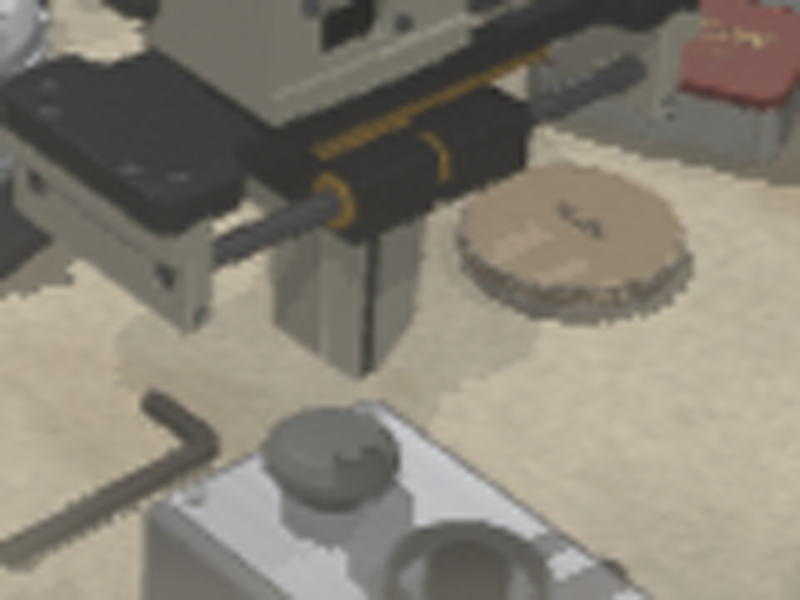

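```bash
python3 - <<'E'
from h import *
np.set_printoptions(precision=4,suppress=True)
o=get_obs();print(o)
snap('wrist','w3.png')
p=np.array(o['tool_pos']);print('tcp in wrist',proj('wrist',p),'cam',ray('wrist',(240,320)))
print('key',proj('wrist',(514,-98,71)))
for n in ['stop_key_top','panel','brake_key_top','hex_key','unit']:
    for r in place_of(n,'wrist')[:1]: print(n,r['conf'],r['location'])
print(proj('wrist',(501,-12,0)),proj('wrist',(565,181,0)))
E
```

```text
{'time': 3.5833, 'joint_positions': array([-0.3366,  0.4837,  1.6958,  0.0001,  0.962 , -0.3371]), 'dq': array([-0.    , -0.0012, -0.0012, -0.001 , -0.0011, -0.0005]), 'tau': array([  0.0192, -45.7728, -19.8743,   0.0542,   0.063 ,   0.0002]), 'tool_pos': array([516.3115, -99.683 ,  67.1534]), 'tcp_rot': array([ 3.1415, -0.0001,  1.5712]), 'contact_force': array([ 0.4921, -0.4775, -0.1217]), 'moment': array([-0.0865,  0.012 ,  0.0303]), 'grip_width': 0.07666100668763688}
tcp in wrist (np.float64(270.97633629857205), np.float64(326.5316793168765)) cam (array([516.9254, -22.2066, 256.6334]), array([-0.0226, -0.2912, -0.9567]))
key (np.float64(270.8048933998224), np.float64(322.6533092907364))
stop_key_top 0.91 [271.7, 326.6]
hex_key 0.71 [112.2, 304.7]
unit 0.51 [111.7, 304.3]
(np.float64(124.12674660995825), np.float64(305.74539560622935)) (np.float64(-238.77383255825524), np.float64(413.2119911077859))
```

View pics/w3.png

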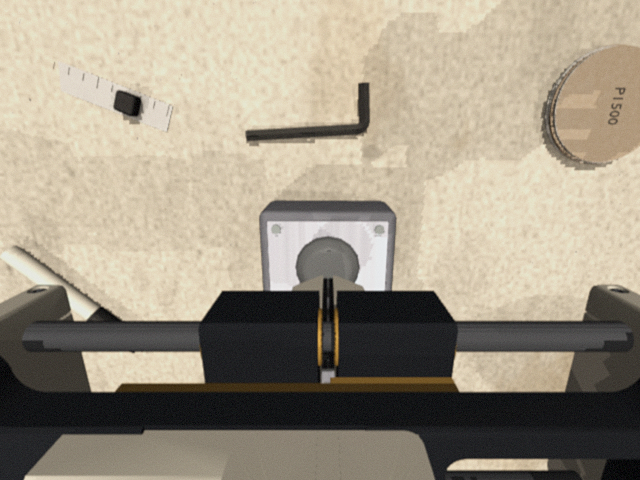

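```bash
python3 - <<'E'
from h import *
a=cv2.imread('pics/w3.png'); cv2.imwrite('pics/w3c.png',cv2.resize(a[230:320,270:390],(800,600),interpolation=cv2.INTER_CUBIC))
for z in (67,80,90,100,110): print(z,[np.round(proj('wrist',(516+dx,-99.7+dy,z))) for dx,dy in ((-19,9.5),(19,9.5),(0,9.5),(0,-9.5),(0,0))])
E
```

```text
67 [array([256., 295.]), array([256., 358.]), array([256., 326.]), array([285., 326.]), array([271., 326.])]
80 [array([264., 292.]), array([264., 359.]), array([264., 326.]), array([295., 326.]), array([280., 326.])]
90 [array([271., 291.]), array([271., 361.]), array([271., 326.]), array([303., 326.]), array([287., 326.])]
100 [array([278., 288.]), array([278., 363.]), array([278., 326.]), array([312., 326.]), array([295., 326.])]
110 [array([287., 286.]), array([287., 365.]), array([287., 326.]), array([322., 326.]), array([304., 326.])]
```

View pics/w3c.png

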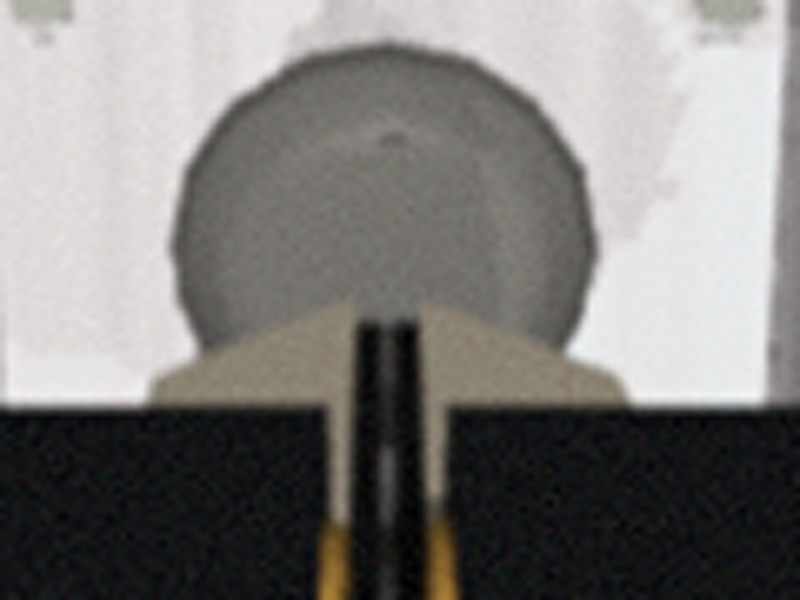

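```bash
python3 - <<'E'
from h import *
print(camera_model('wrist')['K'])
print(proj('wrist',(514-20,-98,68)),proj('wrist',(514+20,-98,68)),'seen width 63.8')
print(proj('wrist',(514-45,-66,50)),proj('wrist',(514+45,-66,50)),'seen cols ~262..395 row ~203-215')
E
```

```text
[[333.0926823    0.         327.65885233]
 [  0.         333.0926823  238.92067088]
 [  0.           0.           1.        ]]
(np.float64(268.9857779325413), np.float64(289.84625240045574)) (np.float64(268.99726965461), np.float64(355.6628459211834)) seen width 63.8
(np.float64(211.1231587117772), np.float64(251.72296734659142)) (np.float64(211.1557868788505), np.float64(394.1673557773516)) seen cols ~262..395 row ~203-215
```

The scene and wrist views both show the fingertips about 25–30 mm above the key, although the reading says z = 67, and no force is felt. I'll descend in small steps and let the contact force show where the tip really is.

Request:
send_rows(
  targets=[
    [[0,0,0,0,0,2,1],[0,0,0,0,0,4,1],[0,0,0,0,0,6,1],[0,0,0,0,0,8,1],[0,0,0,0,0,8,1]],
  ],
)

```text
time: 4.3
tool_pos: [516.0, -99.5, 58.6]
tcp_rot: [-3.141, -0.0, 1.571]
contact_force: [-0.1, -0.9, -0.0]
grip_width: 0.8
```

Request:
send_rows(
  targets=[
    [[0,0,0,0,0,2,1],[0,0,0,0,0,4,1],[0,0,0,0,0,6,1],[0,0,0,0,0,8,1],[0,0,0,0,0,8,1]],
  ],
)

```text
time: 4.72
tool_pos: [516.0, -99.5, 50.7]
tcp_rot: [-3.141, -0.0, 1.571]
contact_force: [0.3, -0.3, 0.6]
grip_width: 0.5
```

```bash
python3 - <<'E'
from h import *
a=snap('scene','s4.png'); cv2.imwrite('pics/s4c.png',cv2.resize(a[220:310,290:410],(800,600),interpolation=cv2.INTER_CUBIC)[:,:,::-1])
print(get_obs()['contact_force'])
E
```

```text
[-0.23510403 -0.41899039  0.75739438]
```

View pics/s4c.png

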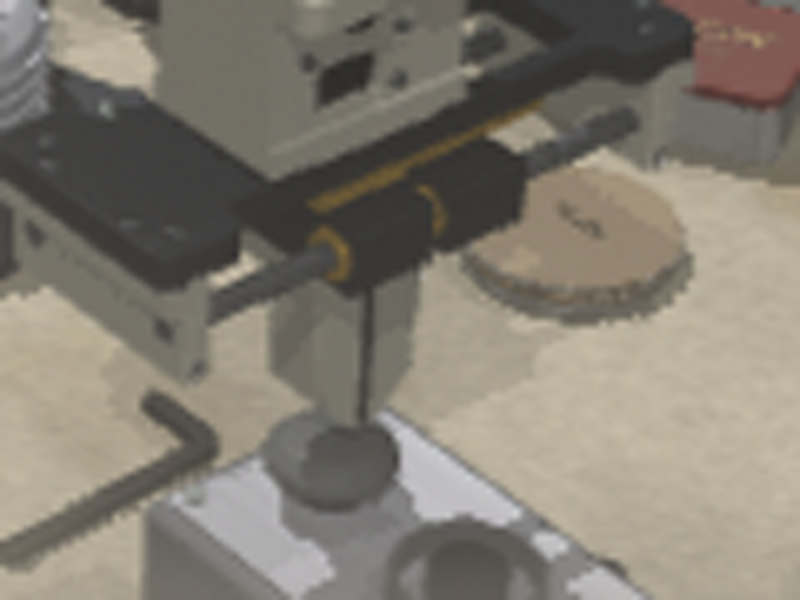

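Request:
send_rows(
  targets=[
    [[0,0,0,0,0,2,1],[0,0,0,0,0,4,1],[0,0,0,0,0,6,1],[0,0,0,0,0,6,1]],
  ],
)

```text
time: 5.1
tool_pos: [516.0, -99.5, 44.6]
tcp_rot: [-3.141, -0.0, 1.571]
contact_force: [0.5, 0.9, 1.5]
grip_width: 0.5
```

Request:
send_rows(
  targets=[
    [[0,0,0,0,0,1,1],[0,0,0,0,0,2,1],[0,0,0,0,0,3,1],[0,0,0,0,0,3,1]],
  ],
)

```text
time: 5.43
tool_pos: [516.2, -99.6, 41.9]
tcp_rot: [-3.141, -0.0, 1.571]
contact_force: [1.4, 0.2, -0.1]
grip_width: 0.1
```

```bash
python3 - <<'E'
from h import *
a=snap('scene','s5.png'); cv2.imwrite('pics/s5c.png',cv2.resize(a[220:310,290:410],(800,600),interpolation=cv2.INTER_CUBIC)[:,:,::-1])
print(get_obs()['contact_force'])
E
```

```text
[0.02894438 0.40341509 0.45655463]
```

View pics/s5c.png

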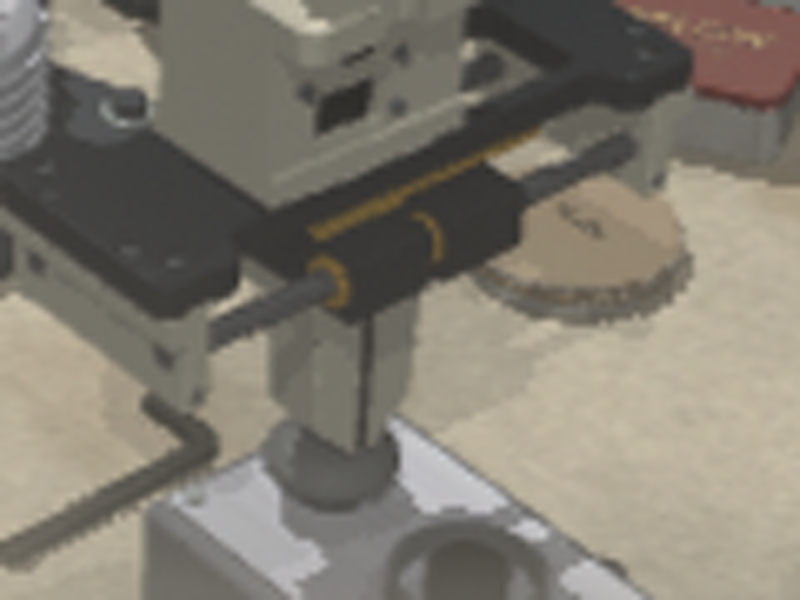

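Request:
send_rows(
  targets=[
    [[0,0,0,0,0,1,1],[0,0,0,0,0,2,1],[0,0,0,0,0,2,1]],
  ],
)

```text
time: 5.73
tool_pos: [516.4, -99.7, 40.1]
tcp_rot: [3.141, 0.0, 1.571]
contact_force: [0.6, 1.0, 0.8]
grip_width: 0.3
```

Request:
send_rows(
  targets=[
    [[0,0,0,0,0,1,1],[0,0,0,0,0,2,1],[0,0,0,0,0,2,1]],
  ],
)

```text
time: 5.98
tool_pos: [516.4, -99.7, 38.1]
tcp_rot: [3.141, 0.0, 1.571]
contact_force: [0.4, 0.7, 1.8]
grip_width: 0.8
```

Contact is starting at about z = 38–39.

Request:
send_rows(
  targets=[
    [[0,0,0,0,0,1,1],[0,0,0,0,0,2,1],[0,0,0,0,0,2,1]],
  ],
)

```text
time: 6.23
tool_pos: [516.4, -99.7, 36.1]
tcp_rot: [3.141, 0.0, 1.571]
contact_force: [-0.7, 0.7, 4.2]
grip_width: 0.8
```

Request:
send_rows(
  targets=[
    [[0,0,0,0,0,1,1],[0,0,0,0,0,2,1],[0,0,0,0,0,2,1]],
  ],
)

```text
time: 6.48
tool_pos: [516.5, -99.7, 34.4]
tcp_rot: [3.141, 0.0, 1.571]
contact_force: [-0.6, 0.5, 6.6]
grip_width: 0.5
```

Request:
send_rows(
  targets=[
    [[0,0,0,0,0,1,1],[0,0,0,0,0,1,1]],
  ],
)

```text
time: 6.65
tool_pos: [516.5, -99.7, 34.1]
tcp_rot: [3.141, 0.0, 1.571]
contact_force: [-1.8, 0.5, 11.8]
grip_width: 0.4
```

Request:
send_rows(
  targets=[
    [[0,0,0,0,0,-10,1],[0,0,0,0,0,-30,1],[0,0,0,-40,-2,-30,1],[0,0,0,-80,-2,-30,1],[0,0,0,-114,-2,-30,1]],
  ],
)

```text
time: 7.07
tool_pos: [514.3, -215.1, 63.4]
tcp_rot: [3.141, 0.0, 1.573]
contact_force: [1.0, -0.5, -0.9]
grip_width: 0.3
```

```bash
python3 - <<'E'
from h import *
plan((513,-214,43),90)
snap('wrist','w6.png')
for r in place_of('brake_key_top','wrist')[:2]: print(r['conf'],r['location'],atz('wrist',r['location'],68))
print(proj('wrist',(513,-214,68)))
a=snap('scene','s6.png'); cv2.imwrite('pics/s6c.png',cv2.resize(a[220:370,290:490],(800,600),interpolation=cv2.INTER_CUBIC)[:,:,::-1])
E
```

```text
t 7.07 pos [ 514.3 -215.1   63.4] yaw [180.    0.   90.1] turn [0.  0.  0.1] shift [ 1.2 -1.3 20.4] w 0.3 F [ 1.  -0.5 -0.9]
0.74 [272.5, 327.3] [ 514.83211671 -217.28457274   68.        ]
(np.float64(267.3790340050078), np.float64(324.18932714419))
```

View pics/w6.png

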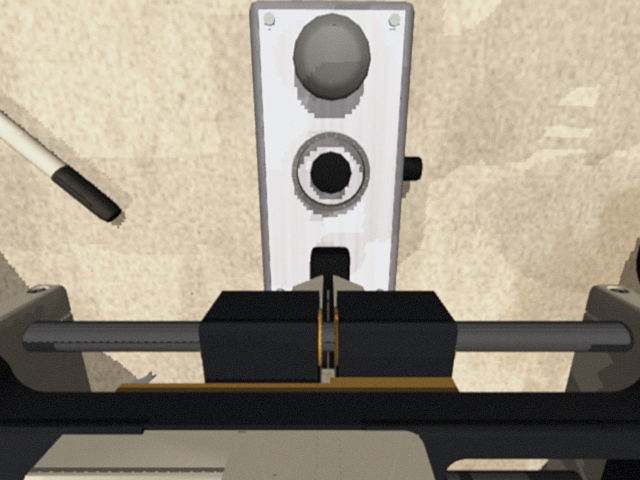

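View pics/s6c.png

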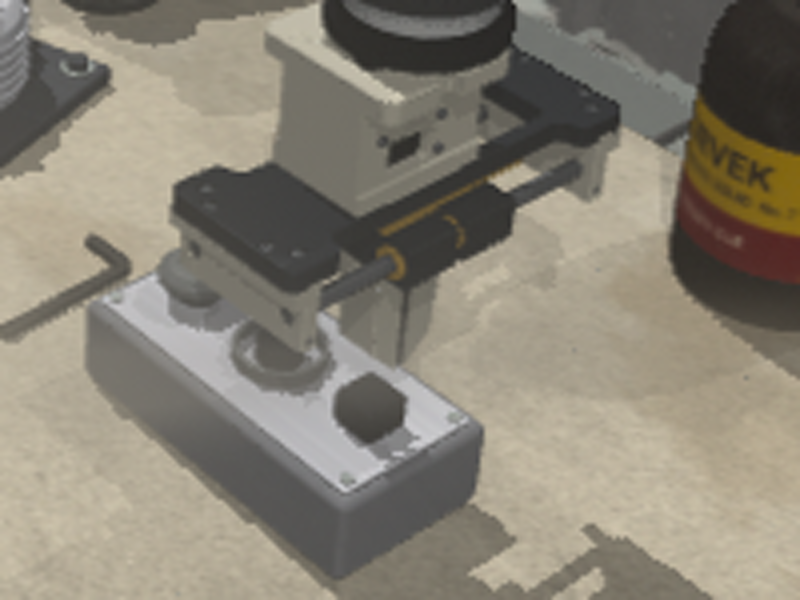

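The wrist view shows the fingers lined up with the square key (col 330, back edge at row 248). The stop key is up again. The reading is about 30.5 mm lower than the true tip height, so the brake key should bottom out at a reading of about 31.5.

Request:
send_rows(
  targets=[
    [[0,0,0,1,-1,10,1],[0,0,0,1,-1,20,1],[0,0,0,1,-1,23,1],[0,0,0,1,-1,25,1],[0,0,0,1,-1,25,1]],
  ],
)

```text
time: 7.63
tool_pos: [512.9, -211.3, 37.3]
tcp_rot: [-3.14, -0.001, 1.573]
contact_force: [-0.2, 1.1, 1.1]
grip_width: 0.4
```

Request:
send_rows(
  targets=[
    [[0,0,0,0,0,1.5,1],[0,0,0,0,0,3,1],[0,0,0,0,0,4.5,1],[0,0,0,0,0,4.5,1]],
  ],
)

```text
time: 7.97
tool_pos: [513.7, -212.4, 33.8]
tcp_rot: [3.141, -0.0, 1.571]
contact_force: [0.7, 2.0, 2.9]
grip_width: 0.4
```

Request:
send_rows(
  targets=[
    [[0,0,0,0,0,1,1],[0,0,0,0,0,2,1],[0,0,0,0,0,2,1]],
  ],
)

```text
time: 8.22
tool_pos: [513.7, -212.6, 31.8]
tcp_rot: [3.141, -0.0, 1.571]
contact_force: [0.4, 3.8, 5.0]
grip_width: 0.3
```

Request:
send_rows(
  targets=[
    [[0,0,0,0,0,1,1],[0,0,0,0,0,1.5,1],[0,0,0,0,0,1.5,1]],
  ],
)

```text
time: 8.47
tool_pos: [513.8, -212.6, 31.5]
tcp_rot: [3.14, 0.0, 1.571]
contact_force: [-1.4, 4.8, 14.0]
grip_width: 0.2
```

The brake key bottomed out at 14 N. Now I rise and move to a viewpoint just short of the unit.

Request:
send_rows(
  targets=[
    [[0,0,0,0,0,-15,-1],[0,0,0,0,0,-55,-1],[0,0,0,20,10,-90,-1],[0,0,0,50,20,-120,-1],[0,0,0,85,30,-140,-1]],
  ],
)

```text
time: 8.88
tool_pos: [543.9, -130.5, 172.0]
tcp_rot: [3.138, 0.003, 1.568]
contact_force: [0.3, -0.2, -0.4]
grip_width: 29.1
```

Request:
send_rows(
  targets=[
    [[0,0,0,210,20,0,-1],[0,0,0,210,20,0,-1],[0,0,0,210,20,0,-1],[0,0,0,210,20,0,-1],[0,0,0,210,20,0,-1]],
  ],
)

```text
time: 9.3
tool_pos: [562.4, 79.7, 169.0]
tcp_rot: [-3.142, 0.001, 1.571]
contact_force: [0.7, -0.2, 0.2]
grip_width: 62.6
```

Request:
send_rows(
  targets=[
    [[0,0,0,0,0,0,-1]],
  ],
)

```text
time: 9.38
tool_pos: [562.4, 84.8, 168.9]
tcp_rot: [3.141, -0.002, 1.577]
contact_force: [-0.9, -1.1, -0.6]
grip_width: 69.0
```

```bash
python3 - <<'E'
from h import *
plan((565,181,120),105)
snap('wrist','w7.png')
for n,z in [('shaft_end',131),('collar_mid',94),('unit',0)]:
  for r in place_of(n,'wrist')[:2]: print(n,r['conf'],r['location'],atz('wrist',r['location'],z))
E
```

```text
t 9.38 pos [562.4  84.8 168.9] yaw [ 1.80e+02 -1.00e-01  9.04e+01] turn [  0.   -0.1 -14.6] shift [96.   3.3 49.1] w 69.0 F [-0.9 -1.1 -0.6]
shaft_end 0.75 [111.9, 327.9] [562.81480766 173.28023033 131.        ]
collar_mid 0.59 [114.3, 330.3] [564.85736723 172.89732496  94.        ]
unit 0.74 [123.9, 329.6] [565.06020021 169.0468643    0.        ]
```

View pics/w7.png

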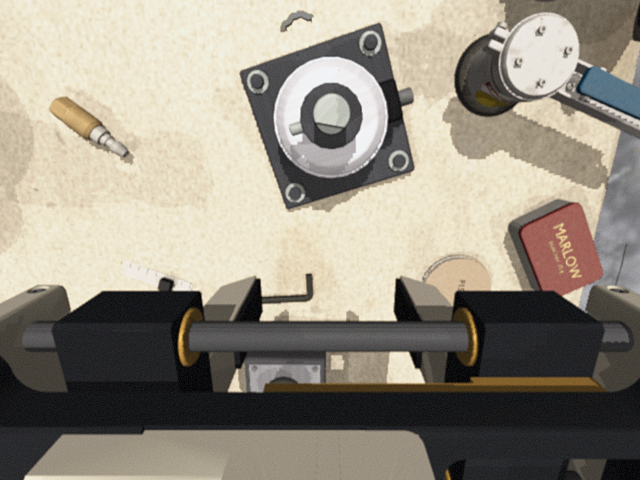

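```bash
python3 - <<'E'
from h import *
from scipy.optimize import least_squares
a=cv2.imread('pics/w7.png'); cv2.imwrite('pics/w7c.png',cv2.resize(a[15:215,230:430],(600,600),interpolation=cv2.INTER_CUBIC))
W=np.array([[242,72],[382,25],[413,170],[288,208]],float)
T=np.array([[140,210],[455,112],[555,430],[228,525]])/4.615+[180,175]
for z in (0,8,12):
  for nm,c,P in (('w','wrist',W),('t','top',T)):
    X=np.array([atz(c,(r,cc),z)[:2] for cc,r in P]); 
    e=[np.linalg.norm(X[i]-X[(i+1)%4]) for i in range(4)]
    print(z,nm,X.mean(0).round(1),np.round(e,1),[round(float(np.degrees(np.arctan2(*(X[(i+1)%4]-X[i])[::-1]))),1) for i in range(4)])
E
```

```text
0 w [566.7 169.8] [140.6 139.7 139.7 140.8] [16.6, -73.8, -163.0, 106.6]
0 t [562.8 177.1] [138.2 141.6 139.5 138.4] [-71.8, -161.6, 106.8, 17.9]
8 w [566.6 169.4] [137.5 136.6 136.6 137.6] [16.6, -73.8, -163.0, 106.6]
8 t [561.4 175.8] [137.  140.5 138.4 137.3] [-71.8, -161.6, 106.8, 17.9]
12 w [566.6 169.3] [135.9 135.1 135.  136. ] [16.6, -73.8, -163.0, 106.6]
12 t [560.7 175.2] [136.5 139.9 137.8 136.7] [-71.8, -161.6, 106.8, 17.9]
```

View pics/w7c.png

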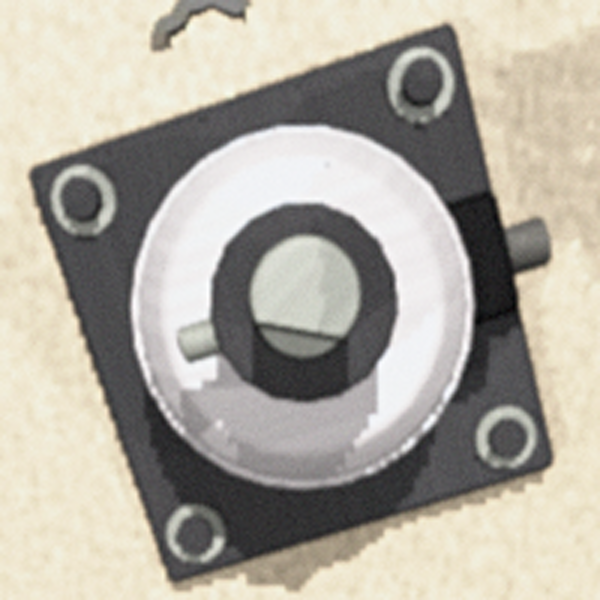

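```bash
python3 - <<'E'
from h import *
o=get_obs();print(o['time'],o['tool_pos'],o['dq'].round(3));print(ray('wrist',(240,320))[0])
a=snap('wrist','w8.png'); b=cv2.imread('pics/w7.png'); print(np.abs(a[:,:,::-1].astype(int)-b).mean())
cv2.imwrite('pics/w8c.png',cv2.resize(a[15:215,230:430],(600,600),interpolation=cv2.INTER_CUBIC)[:,:,::-1])
for n,z in [('shaft_end',131),('collar_mid',94),('unit',0)]:
  for r in place_of(n,'wrist')[:1]: print(n,r['conf'],r['location'],atz('wrist',r['location'],z))
E
```

```text
9.5833 [562.4641366   77.29050419 168.89229093] [-0.024 -0.004 -0.002  0.004 -0.002  0.003]
[563.20394157 154.91893797 358.30023257]
20.38627170138889
shaft_end 0.77 [101.4, 328.5] [563.95228035 176.80516402 131.        ]
collar_mid 0.85 [103.3, 331.6] [566.39808081 179.19555383  94.        ]
unit 0.57 [113.7, 326.8] [562.65120577 178.45163852   0.        ]
```

View pics/w8c.png

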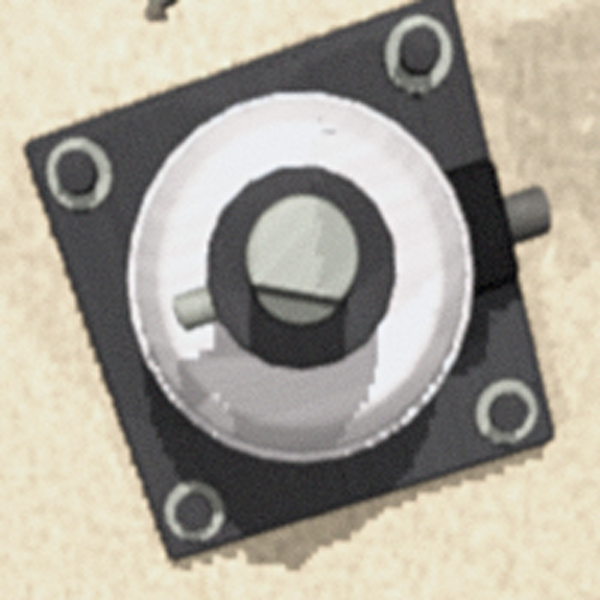

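Request:
send_rows(
  targets=[
    [[0,0,-7,30,1,0,-1],[0,0,-14,60,1,0,-1],[0,0,-21,85,1,0,-1],[0,0,-28,95,1,0,-1],[0,0,-35,100,1,0,-1]],
  ],
)

```text
time: 10.2
tool_pos: [563.5, 179.3, 169.2]
tcp_rot: [3.141, -0.0, 2.189]
contact_force: [0.1, 0.2, -0.4]
grip_width: 91.6
```

Request:
send_rows(
  targets=[
    [[0,0,-7,0,0,8,-1],[0,0,-14,0,0,16,-1],[0,0,-21,0,0,24,-1],[0,0,-28,0,0,32,-1],[0,0,-35,0,0,38,-1]],
  ],
)

```text
time: 10.62
tool_pos: [563.5, 177.2, 130.6]
tcp_rot: [-3.141, -0.0, 2.798]
contact_force: [-0.4, -0.2, -0.2]
grip_width: 92.3
```

Request:
send_rows(
  targets=[
    [[0,0,-7,0,0,0,-1],[0,0,-11,0,0,0,-1],[0,0,-11,0,0,0,-1]],
  ],
)

```text
time: 10.87
tool_pos: [563.7, 177.3, 131.2]
tcp_rot: [-3.141, -0.0, 2.986]
contact_force: [-0.0, -1.0, 0.8]
grip_width: 91.7
```

```bash
python3 - <<'E'
from h import *
plan((564,177.5,78.5),171)
a=snap('wrist','w9.png')
for n,z in [('shaft_end',131),('collar_mid',94)]:
  for r in place_of(n,'wrist')[:1]: print(n,r['conf'],r['location'],atz('wrist',r['location'],z))
print(proj('wrist',(564,177.5,131)))
E
```

```text
t 10.87 pos [563.7 177.3 131.2] yaw [-180.    -0.   171.1] turn [-0.  -0.   0.1] shift [-0.3  0.3 52.7] w 91.7 F [-0.  -1.   0.8]
shaft_end 0.81 [269.3, 329.6] [563.21414412 178.52054131 131.        ]
collar_mid 0.91 [253.7, 329.3] [565.99936937 178.20429867  94.        ]
(np.float64(270.78993204379583), np.float64(327.9123599214845))
```

View pics/w9.png

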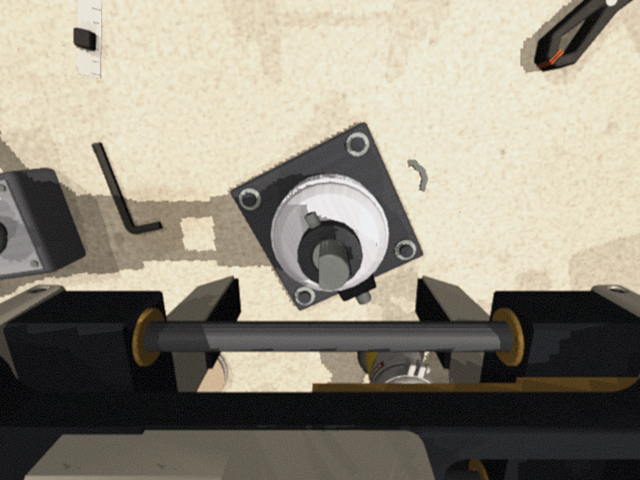

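The shaft end sits at about (330, 269), midway between the open fingers at cols 230 and 425, with the flat towards the left finger. Descending.

Request:
send_rows(
  targets=[
    [[0,0,0,0,0.5,20,-1],[0,0,0,0,0.5,40,-1],[0,0,0,0,0.5,48,-1],[0,0,0,0,0.5,52,-1],[0,0,0,0,0.5,52,-1]],
  ],
)

```text
time: 11.43
tool_pos: [563.3, 178.6, 78.7]
tcp_rot: [-3.141, -0.001, 2.984]
contact_force: [0.1, -0.8, 0.8]
grip_width: 92.0
```

Request:
send_rows(
  targets=[
    [[0,0,0,0,0,0,0.6],[0,0,0,0,0,0,0.6],[0,0,0,0,0,0,0.6],[0,0,0,0,0,0,0.6],[0,0,0,0,0,0,0.6]],
  ],
)

```text
time: 11.85
tool_pos: [563.8, 178.9, 79.8]
tcp_rot: [3.141, 0.001, 2.985]
contact_force: [0.2, -0.5, 0.6]
grip_width: 62.9
```

Request:
send_rows(
  targets=[
    [[0,0,0,0,0,0,0.6],[0,0,0,0,0,0,0.6],[0,0,0,0,0,0,0.6],[0,0,0,0,0,0,0.6],[0,0,0,0,0,0,0.6]],
  ],
)

```text
time: 12.27
tool_pos: [563.5, 178.8, 79.3]
tcp_rot: [3.142, -0.0, 2.985]
contact_force: [0.1, 0.0, -0.4]
grip_width: 29.6
```

Request:
send_rows(
  targets=[
    [[0,0,0,0,0,0,1],[0,0,0,0,0,0,1],[0,0,0,0,0,0,1],[0,0,0,0,0,0,1],[0,0,0,0,0,0,1]],
  ],
)

```text
time: 12.68
tool_pos: [563.9, 181.0, 79.3]
tcp_rot: [3.138, 0.001, 2.985]
contact_force: [1.4, 8.7, -1.9]
grip_width: 18.5
```

```bash
python3 - <<'E'
from h import *
plan((564,177.5,78.5),106)
a=snap('scene','s10.png');cv2.imwrite('pics/s10c.png',cv2.resize(a[150:300,190:390],(800,600),interpolation=cv2.INTER_CUBIC)[:,:,::-1])
a=snap('wrist','w10.png')
E
```

```text
t 12.68 pos [563.9 181.   79.3] yaw [179.8   0.  171. ] turn [ 0.2 -0.1 65. ] shift [-0.6 -3.5  0.8] w 18.5 F [ 1.4  8.7 -1.9]
```

View pics/s10c.png

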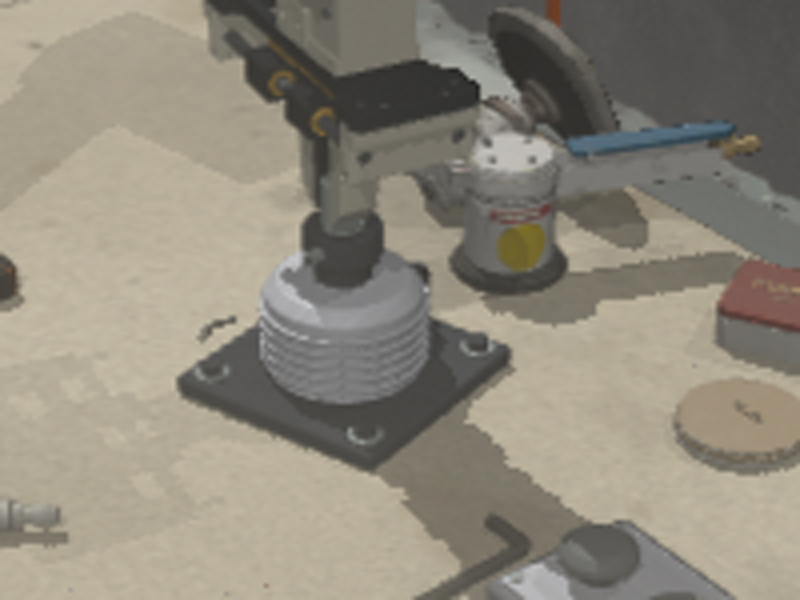

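View pics/w10.png

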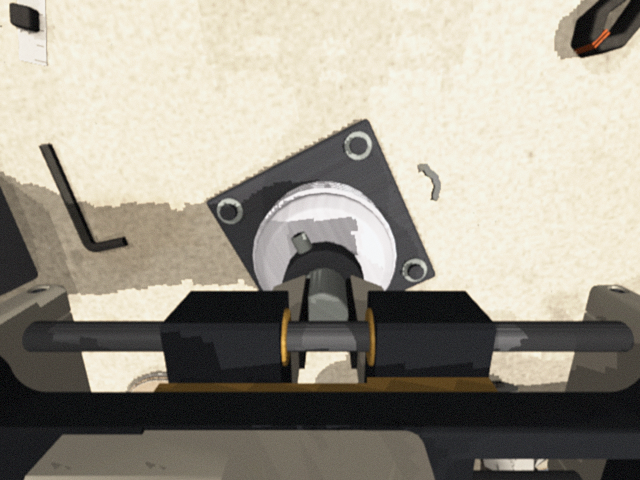

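Gripped at 18.5 mm, which is flat-to-back as expected, and it puts the axis at about (563.5, 178.5). Now I turn it about 64° clockwise about the shaft axis.

Request:
send_rows(
  targets=[
    [[0,0,7,-0.3,2.2,0,1],[0,0,14,-0.6,2.1,0,1],[0,0,21,-0.9,2,0,1],[0,0,28,-1.2,1.9,0,1],[0,0,35,-1.5,1.8,0,1]],
  ],
)

```text
time: 13.2
tool_pos: [565.3, 180.7, 79.3]
tcp_rot: [3.141, -0.0, 2.368]
contact_force: [-1.1, 0.7, 0.0]
grip_width: 18.5
```

```bash
python3 - <<'E'
from h import *
import math
o=get_obs()
yaw=106.8;f=math.radians(yaw+90)
plan((563.5-2.5*math.cos(f),178.5-2.5*math.sin(f),79.3),yaw); print(o['moment'])
E
```

```text
t 13.2 pos [565.3 180.7  79.3] yaw [180.   -0.  135.7] turn [ 0.  -0.  28.9] shift [-1.4 -0.6 -0. ] w 18.5 F [-1.1  0.7  0. ]
[0.11183309 0.0494501  0.06699682]
```

Request:
send_rows(
  targets=[
    [[0,0,7,-0.4,-0.1,0,1],[0,0,14,-0.7,-0.3,0,1],[0,0,21,-1,-0.5,0,1],[0,0,29,-1.4,-0.6,0,1],[0,0,29,-1.4,-0.6,0,1]],
  ],
)

```text
time: 13.62
tool_pos: [566.2, 179.8, 79.3]
tcp_rot: [3.14, -0.001, 1.863]
contact_force: [1.3, 3.6, -0.8]
grip_width: 18.3
```

Request:
send_rows(
  targets=[
    [[0,0,0,0,0,0,1],[0,0,0,0,0,0,1]],
  ],
)

```text
time: 13.78
tool_pos: [566.2, 179.8, 79.3]
tcp_rot: [3.14, -0.001, 1.872]
contact_force: [1.5, 5.6, -1.5]
grip_width: 18.3
```

```bash
python3 - <<'E'
from h import *
plan((563.5,178.5,79.3),106.8)
a=snap('wrist','w11.png')
# unit yaw from w8 image corners would need that pose; measure again later
E
```

```text
t 13.78 pos [566.2 179.8  79.3] yaw [ 1.799e+02 -1.000e-01  1.072e+02] turn [ 0.1 -0.1  0.4] shift [-0.5 -2.9 -0. ] w 18.3 F [ 1.5  5.6 -1.5]
```

View pics/w11.png

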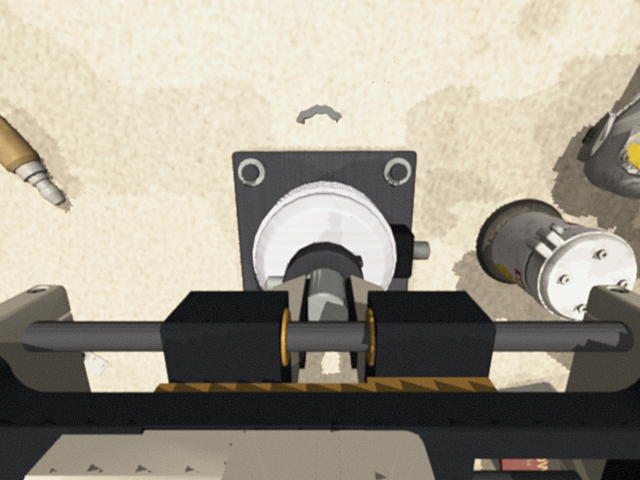

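The base plate's edges are now square to the gripper. The screw at (272, 283) and the flat are both on the left, so the shaft is aligned. Releasing.

Request:
send_rows(
  targets=[
    [[0,0,0,0,0,0,0.2],[0,0,0,0,0,0,-0.2],[0,0,0,0,-1,0,-1],[0,0,0,0,-2.5,0,-1],[0,0,0,0,-2.5,0,-1]],
  ],
)

```text
time: 14.25
tool_pos: [563.1, 177.9, 79.3]
tcp_rot: [-3.141, 0.0, 1.869]
contact_force: [-0.0, 0.8, 0.8]
grip_width: 47.6
```

Request:
send_rows(
  targets=[
    [[0,0,0,0,0,0,-1],[0,0,0,0,0,-10,-1],[0,0,0,0,0,-30,-1],[0,0,0,0,0,-46,-1],[0,0,0,0,0,-46,-1]],
  ],
)

```text
time: 14.67
tool_pos: [565.7, 178.6, 129.5]
tcp_rot: [3.135, 0.001, 1.868]
contact_force: [0.5, 1.2, -0.0]
grip_width: 80.5
```

Request:
send_rows(
  targets=[
    [[0,0,-7,0,0,0,-1],[0,0,-14,0,0,0,-1],[0,0,-21,0,0,0,-1],[0,0,-28,0,0,0,-1],[0,0,-35,0,0,0,-1]],
  ],
)

```text
time: 15.08
tool_pos: [563.3, 178.2, 125.1]
tcp_rot: [-3.141, -0.0, 2.485]
contact_force: [-0.3, -0.4, -0.2]
grip_width: 91.8
```

Request:
send_rows(
  targets=[
    [[0,0,-7,0,0,0,-1],[0,0,-14,0,0,0,-1],[0,0,-21,0,0,0,-1],[0,0,-28,0,0,0,-1],[0,0,-35,0,0,0,-1]],
  ],
)

```text
time: 15.5
tool_pos: [563.3, 178.2, 125.1]
tcp_rot: [-3.142, -0.0, 3.096]
contact_force: [0.3, -0.4, 0.1]
grip_width: 91.6
```

Request:
send_rows(
  targets=[
    [[0,0,-7,0,0,0,-1],[0,0,-14,0,0,0,-1],[0,0,-20,0,0,0,-1],[0,0,-20,0,0,0,-1],[0,0,-20,0,0,0,-1]],
  ],
)

```text
time: 15.92
tool_pos: [563.4, 178.2, 125.2]
tcp_rot: [3.142, -0.0, -2.847]
contact_force: [0.2, -0.3, 0.2]
grip_width: 91.6
```

```bash
python3 - <<'E'
from h import *
plan((563.8,179,49.5),197)
a=snap('wrist','w12.png')
for n,z in [('shaft_end',131),('collar_mid',94)]:
  for r in place_of(n,'wrist')[:1]: print(n,r['conf'],r['location'],atz('wrist',r['location'],z))
E
```

```text
t 15.92 pos [563.4 178.2 125.2] yaw [ 180.    -0.  -163.1] turn [ 0.  -0.  -0.1] shift [-0.6  0.6 75.7] w 91.6 F [ 0.2 -0.3  0.2]
shaft_end 0.62 [274.9, 326.9] [563.97069189 177.22753422 131.        ]
collar_mid 0.83 [256.4, 327.9] [565.33917743 178.27253192  94.        ]
```

View pics/w12.png

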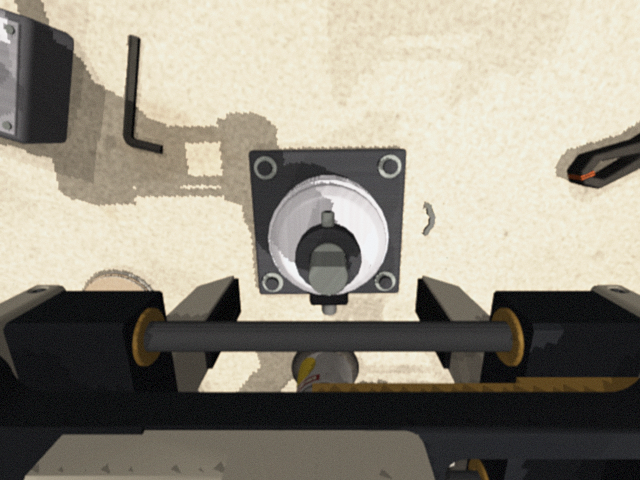

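The flat faces the screw, both straight up in the image at col 328, and the fingers straddle the collar. Descending to a true tip height of about 80 mm.

Request:
send_rows(
  targets=[
    [[0,0,0,-0.5,0.5,25,-1],[0,0,0,-0.5,0.5,50,-1],[0,0,0,-0.5,0.5,66,-1],[0,0,0,-0.5,0.5,75,-1],[0,0,0,-0.5,0.5,75,-1]],
  ],
)

```text
time: 16.48
tool_pos: [562.5, 178.6, 48.3]
tcp_rot: [3.141, -0.004, -2.845]
contact_force: [-0.5, -0.8, 0.5]
grip_width: 91.7
```

Request:
send_rows(
  targets=[
    [[0,0,0,0,0,0,0.2],[0,0,0,0,0,0,0.2],[0,0,0,0,0,0,0.2],[0,0,0,0,0,0,0.2],[0,0,0,0,0,0,0.2]],
  ],
)

```text
time: 16.9
tool_pos: [564.3, 179.0, 51.1]
tcp_rot: [-3.141, 0.002, -2.844]
contact_force: [-0.4, -0.1, -0.9]
grip_width: 63.1
```

Request:
send_rows(
  targets=[
    [[0,0,0,0,0,0,1],[0,0,0,0,0,0,1],[0,0,0,0,0,0,1],[0,0,0,0,0,0,1],[0,0,0,0,0,0,1]],
  ],
)

```text
time: 17.32
tool_pos: [564.0, 178.6, 50.5]
tcp_rot: [-3.141, 0.0, -2.844]
contact_force: [-0.3, -2.8, 2.2]
grip_width: 45.7
```

```bash
python3 - <<'E'
from h import *
plan((563.8,179,49.5),197)
a=snap('scene','s13.png');cv2.imwrite('pics/s13c.png',cv2.resize(a[150:300,190:390],(800,600),interpolation=cv2.INTER_CUBIC)[:,:,::-1])
E
```

```text
t 17.32 pos [564.  178.6  50.5] yaw [-180.    0. -163.] turn [-0.  0.  0.] shift [0.1 0.5 1. ] w 45.7 F [-0.3 -2.8  2.2]
```

View pics/s13c.png

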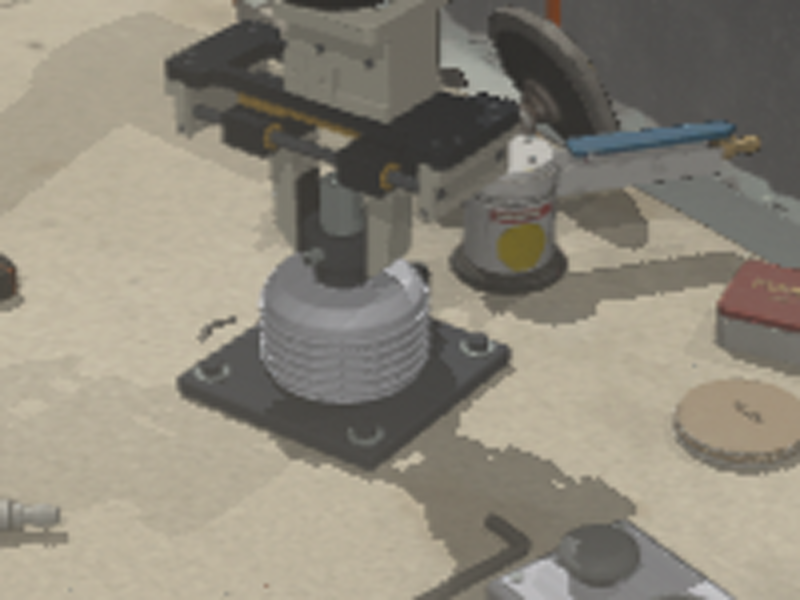

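The collar is gripped at 45.7 mm (it is 46 mm across). Settle the grip, then lift 28 mm slowly.

Request:
send_rows(
  targets=[
    [[0,0,0,0,0,0,1],[0,0,0,0,0,0,1],[0,0,0,0,0,0,1]],
  ],
)

```text
time: 17.62
tool_pos: [564.0, 178.6, 50.5]
tcp_rot: [-3.141, 0.0, -2.844]
contact_force: [-0.2, -3.0, 2.9]
grip_width: 45.6
```

Request:
send_rows(
  targets=[
    [[0,0,0,0,0,-2,1],[0,0,0,0,0,-5,1],[0,0,0,0,0,-8,1],[0,0,0,0,0,-11,1],[0,0,0,0,0,-14,1]],
  ],
)

```text
time: 18.03
tool_pos: [564.0, 178.6, 64.5]
tcp_rot: [-3.141, 0.0, -2.844]
contact_force: [2.6, -4.3, -3.0]
grip_width: 45.6
```

Request:
send_rows(
  targets=[
    [[0,0,0,0,0,-3,1],[0,0,0,0,0,-6,1],[0,0,0,0,0,-9,1],[0,0,0,0,0,-12,1],[0,0,0,0,0,-14,1]],
  ],
)

```text
time: 18.45
tool_pos: [563.9, 178.6, 78.7]
tcp_rot: [-3.141, 0.0, -2.844]
contact_force: [2.5, -4.7, -1.8]
grip_width: 45.6
```

Request:
send_rows(
  targets=[
    [[0,0,0,0,0,0,1],[0,0,0,0,0,0,1],[0,0,0,0,0,0,1]],
  ],
)

```text
time: 18.7
tool_pos: [564.0, 178.6, 78.5]
tcp_rot: [-3.141, 0.0, -2.844]
contact_force: [2.4, -4.4, -0.9]
grip_width: 45.8
```

```bash
python3 - <<'E'
from h import *
plan((563.8,179,78.5),197)
a=snap('scene','s14.png');cv2.imwrite('pics/s14c.png',cv2.resize(a[165:265,230:350],(720,600),interpolation=cv2.INTER_CUBIC)[:,:,::-1])
snap('wrist','w14.png')
E
```

```text
t 18.7 pos [564.  178.6  78.5] yaw [-180.    0. -163.] turn [-0.  0.  0.] shift [ 0.1  0.4 -0. ] w 45.8 F [ 2.4 -4.4 -0.9]
```

View pics/s14c.png

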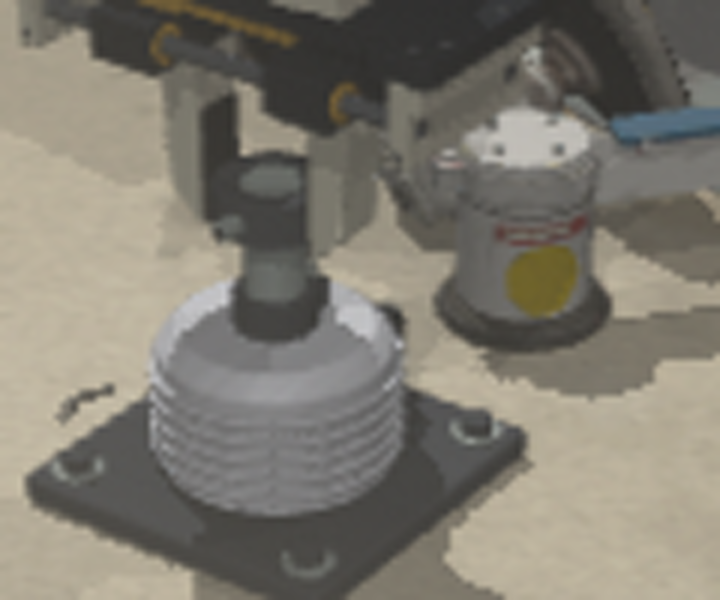

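View pics/w14.png

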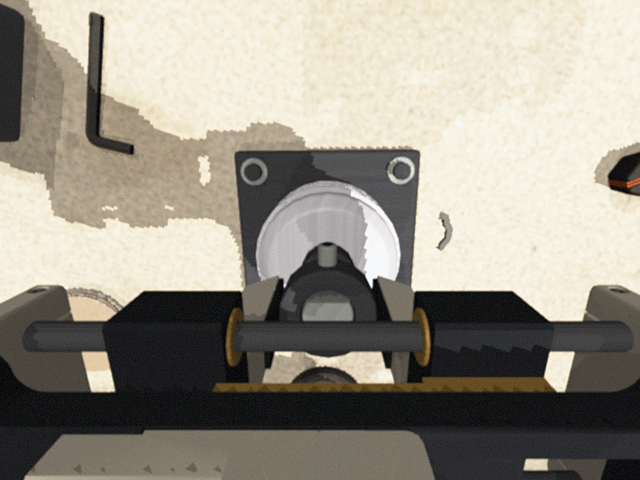

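The collar's top is flush with the shaft's end in both views. It went up 28.0 mm by the reading and is held still. Handing in.

```bash
python3 -c "
from plant import *
o=get_obs();print(o['time'],o['dq'].round(4),o['grip_width']);print(close_job())"
```

```text
18.8 [-0.0002  0.0004 -0.0012  0.0019 -0.0001  0.0008] 45.63190625829845
the job is handed in; nothing more can be done
None
```

I carried out every step in order and handed the job in at 18.8 s of the 54 s, with the arm still holding the collar. No verdict was reported.

- **Keys:** I pressed the stop key to its bottom stop (11.8 N) and let it up. Then I did the same with the brake-release key (14 N). I never touched the start key, going past it well above.
- **Shaft:** The fingers closed on flat and back at 18.5 mm, against 19 mm given. I turned the shaft about 64° clockwise and let go. The wrist picture then showed the flat and the set screw facing the same way, with the base plate square to the gripper to within about 1°.
- **Collar:** Gripped by its sides at 45.7 mm, against 46 mm given. It went up 28.0 mm by the tool reading (50.5 to 78.5) with no sign of slipping, and joint speeds were near zero. In the scene and wrist pictures its top is level with the shaft's end.
- **Hex key:** I did not touch it.

**What disagreed:**
- **Tool height:** The reported height was about 30.5 mm lower than the true fingertip height. Pictures and contact force showed this on the first press, both keys gave the same figure, and I corrected every later height by it.
- **Unit position:** The first wrist-camera estimate differed from the top camera's by up to 7 mm because the arm was still moving. A repeat at near standstill agreed to about 3 mm.

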